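Gauge the guide rollers and sort them

ROBOT

A 6-joint arm with a two-finger parallel gripper is mounted at the origin on the work surface. World frame = base frame: x ahead of the robot, y to its left, z up, the work surface at z = 0. Lengths are in m, angles in rad, forces in N, time in s.
With the tool pointing down it reaches from about 0.325 to 0.75 m from the base axis. Payload 7.6 kg.
Tool frame: the origin (TCP) lies midway between the tips of the shut fingers; the grasp point (between the pads) lies 19 mm behind it; z points along the fingers, y is the direction in which the jaws open and shut (so a half turn about z gives the same grasp; the last joint's range is limited). The gripper opens to 85 mm and grips with 20 to 120 N. Pads are 22 mm wide; open, the fingers measure 114 mm over their backs; the gripper's body (76 mm by 85 mm) begins 54 mm behind the grasp point. The pads swing forward as they close: fully open they stand 13 mm farther back than shut.
Start: joints at [-1.184, 0.052, 1.401, -0, 1.689, -0.07], TCP at [0.232, -0.471, 0.231] pointing down, gripper open.
Joint ranges: [-2.9, 2.9], [-0.91, 2.17], [0.12, 2.37], [-1.06, 4.2], [0.26, 2.73], [-2.93, 2.93]. Speed limits (rad/s): [2.57, 2.57, 3.01, 3.14, 3.14, 3.14].

INTERFACE

Orientations are given as a unit quaternion [w, x, y, z].
In Python, from rig import env gives the robot as it stands.
- The arm moves only by the tool arm_command, never from a script. Its argument "commands" is one flat list of numbers, 7 for each row, row after row: the opening, from -1 (shut) to 1 (fully open), then the shift along the tool's x, y, z as a fraction of full scale, then the turn, a rotation vector about the tool's x, y, z as a fraction of full scale. A call has 1 to 8 rows; each row is the pose to reach, as a shift and turn from the pose measured when the call began, along the tool's axes at that moment, turning the shorter way round; what a row does not reach only later rows make up. Full scale, the value 1, is 200 mm for a shift and pi rad for a turn. A row lasts 1/10 s, in which the tool goes at most 50 mm and 8.59 degrees, less where a joint would pass 70% of its speed; a pose out of reach is approached as far as the arm can. A call with a number of a shift or a turn outside -1 to 1 is refused whole. A call with a gripper value outside its range is refused whole. The fingers move at their own pace and stop on an object; "grip_force" is the grip in N (left out, the last holds). Time passes only in rows, so rows that repeat a pose let the fingers close. It gives the time, the measured TCP pose, the force and the opening at its end, in the units of the state.
- env.state(): the state, without advancing time (a new reading comes with each control period).
- env.capture(name): name is "side" or "top"; returns a dict with "pixels" (480x640x3 uint8, red, green, blue), "fx", "fy", "cx", "cy" (pixels), "pose" (4x4, takes a point from camera to world coordinates). Camera axes: x right, y down, z forward; pixel columns grow to the right and rows downward; lengths in m; the calibration is good to about 2 mm. A picture is of the moment at which its call begins. There is no depth.
- env.sign_off(): hands the job in, once; it reports no verdict.
The state is a dict: "time": time; "joint_positions": joint angles; "qvel": joint speeds; "joint_torque": joint torques, N m; "tcp_pos": TCP position; "tcp_rot": TCP orientation; "force": force on the tool from outside, world axes, zero at the start; "torque": the same for the moment, N m; "grip_width": opening from 0.0 (shut) to 1.0 (fully open).
Only numpy, scipy, OpenCV 4.12 (cv2) and the standard library are available. Lean on these libraries where they do the work, as an engineer would, in place of code of your own. Each camera call takes 0.05 s, during which the arm holds its last target. There are 200 camera calls.

TASK

Try the white guide rollers on the upright gauge pin to find the only one of the three that slides all the way down: leave that one on the pin, fully home against the seat. Put the two faulty ones into the empty shallow blue bin beside the gauge. The pin is sprung so that you can feel the fit: never force a roller so that the pin sinks more than 5 mm, and leave the other things on the bench where they are.

Things in the scene. Friction and masses are not known exactly. Their poses are not given: they have to be found in the camera images.
- roller_a: one of three look-alike plain white nylon rollers: smooth cylinder 46 mm across, 48 mm high, closed top, open end down, about 0.1 kg. Blind bore, mouth 22 mm across, not visible. Origin: centre of its underside (mouth), z up. One of the three, another each time, takes the whole pin; in the other two a slug stops it about 12 mm short of the seat. A loose piece may rattle in any.
- roller_b: one of three look-alike plain white nylon rollers: smooth cylinder 46 mm across, 48 mm high, closed top, open end down, about 0.1 kg. Blind bore, mouth 22 mm across, not visible. Origin: centre of its underside (mouth), z up. One of the three, another each time, takes the whole pin; in the other two a slug stops it about 12 mm short of the seat. A loose piece may rattle in any.
- roller_c: one of three look-alike plain white nylon rollers: smooth cylinder 46 mm across, 48 mm high, closed top, open end down, about 0.1 kg. Blind bore, mouth 22 mm across, not visible. Origin: centre of its underside (mouth), z up. One of the three, another each time, takes the whole pin; in the other two a slug stops it about 12 mm short of the seat. A loose piece may rattle in any.
- gauge_seat (a point): centre of the gauge's seat: a flat steel shoulder 42 mm across, 30 mm above the bench, standing over a fixed dark steel block 80 x 80 x 18 mm. The bright gauge pin rises from it along z: 20 mm thick, 34 mm long, its tip tapered over the last 3 mm to 15 mm. Pin and seat are one sprung piece that can sink straight down; z up.
- bin_in (a point): centre of the inner floor (4 mm above the bench) of the fixed shallow blue bin beside the gauge, empty at the start: outside 200 mm along its x, 150 mm along its y, 40 mm high, walls 4 mm.
- index_wheel: loose steel index wheel, a disc 72 mm across and 6 mm thick with a 28 mm hub 16 mm high, lying flat. Origin: centre of its underside. Bystander.
- pulley: loose white grooved pulley, 52 mm across, 24 mm high, with a dark centre on top; not one of the three rollers. Origin: centre of its underside. Bystander.
- screwdriver: loose screwdriver lying flat, handle to its -x. Origin: centre of its underside. Bystander.
- pen_cup: loose empty steel cup, 56 mm across the rim, 80 mm high. Origin: centre of its underside. Bystander.
- plunger (a joint): how far the sprung gauge pin, with its seat, has been pushed down, in m: 0 at rest, stop at 0.011. It starts to give at 4 N, then 2.5 N per mm, and springs back.
Not all that is in view belongs to the job. What is shaped like the part that bears gauge_seat but pink is not meant. Leave any pink look-alike of the roller_c alone.

How it is judged:
By the outcome, as a careful person would: the job done as asked, in the order asked, and still so for the second after the job is handed in, with the robot touching nothing.
It also fails if it takes over 72 s, if anything falls off the work surface, if the arm or the gripper's body presses on something with over 40 N, if the wrist force passes 120 N, or if a joint passes its speed limit or range.

## Working session

There is one attempt and no reset: what is moved stays moved. The work goes in short steps, Python scripts to look and compute and a tool call to move; the robot and the scene stay as the last step left them, time stands still between calls to the robot, and variables do not carry over. Pictures are saved under pics/ and viewed, about 8 in all and at most 12, crops included, and the job is handed in when it is done.

Besides the shell and the picture viewer there is one more tool, called after "Call:" in YAML: its name, and indented under it one key for each argument. arm_command: Moves the arm, as the interface text tells. Its arguments: {"type":"object","properties":{"commands":{"type":"array","items":{"type":"number"}},"grip_force":{"type":"number"}},"required":["commands"]}

```bash
mkdir -p pics; ls
python3 - <<'E'
from rig import env
import cv2
s=env.state();print({k:s[k] for k in('time','tcp_pos','tcp_rot','force','grip_width')})
for n in('side','top'):
    c=env.capture(n);cv2.imwrite(f'pics/{n}0.png',c['pixels'][:,:,::-1]);print(n,c['fx'],c['cx'],c['cy'],c['pose'])
E
```

```text
pics
{'time': 0.0, 'tcp_pos': array([ 0.23146153, -0.4708807 ,  0.23046281]), 'tcp_rot': array([-8.00136968e-04,  9.74030771e-01,  2.26414226e-01, -1.22446600e-04]), 'force': array([-0.12515628, -0.18179113, -0.33377554]), 'grip_width': 1.0012206846334033}
side 482.8445772346438 315.97415617231593 237.21661881494526 [[-0.96816665 -0.16922575  0.18443424  0.41063687]
 [-0.24951908  0.59409394 -0.76471735  0.63686887]
 [ 0.0198386  -0.78639369 -0.61740699  0.59791747]
 [ 0.          0.          0.          1.        ]]
top 573.9892665327078 326.33678916974213 237.93068234571808 [[-0.01833136 -0.98660955  0.1620665   0.38176916]
 [-0.99928074  0.01269721 -0.0357322   0.0095671 ]
 [ 0.03319594 -0.16260496 -0.98613268  0.99491354]
 [ 0.          0.          0.          1.        ]]
```

View pics/top0.png

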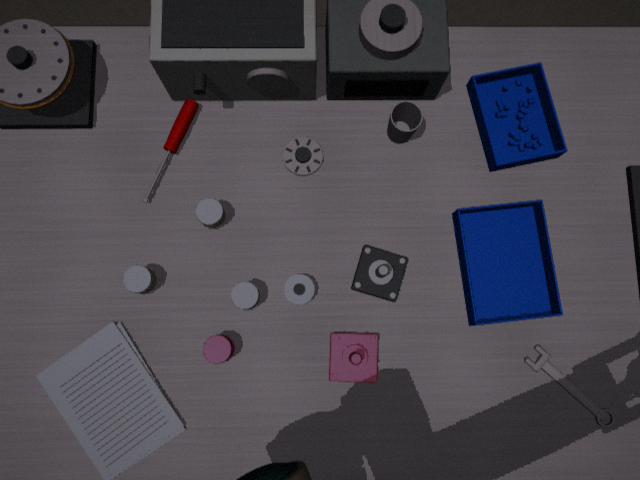

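View pics/side0.png

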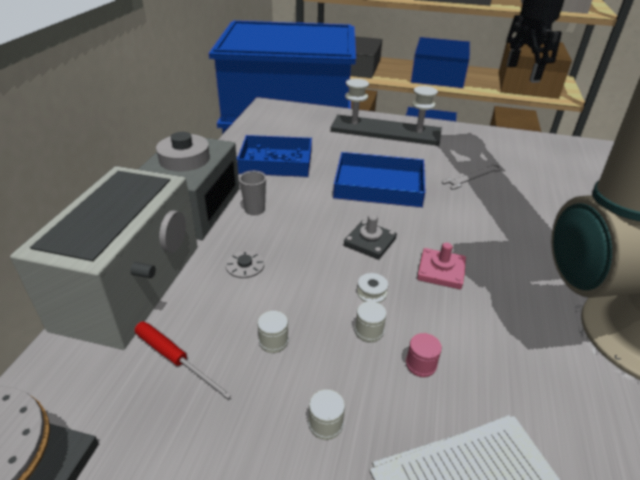

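Top view: rollers to choose from are the three white ones at (210,212), (139,279) and (245,295). Look-alikes to leave: white pulley (300,289), with a dark centre, and pink roller (218,349). The gauge is the dark one at (380,270), not the pink one at (355,357). The bin is the empty one at (507,262), not the one with screws at (517,117). Side view: rollers (273,331), (327,413), (371,320); gauge (371,235); bin (380,180).

```bash
cat > h.py <<'E'
import numpy as np, cv2
from rig import env
def ray(c,u,v):
    P=c['pose'];d=P[:3,:3]@np.array([(u-c['cx'])/c['fx'],(v-c['cy'])/c['fy'],1]);return P[:3,3],d/np.linalg.norm(d)
def plane(c,u,v,z):
    o,d=ray(c,u,v);return o+d*(z-o[2])/d[2]
def tri(a,p,b,q):
    o1,d1=ray(a,*p);o2,d2=ray(b,*q)
    t=np.linalg.lstsq(np.c_[d1,-d2],o2-o1,rcond=None)[0]
    x,y=o1+d1*t[0],o2+d2*t[1];return (x+y)/2,np.linalg.norm(x-y)
def proj(c,X):
    p=c['pose'][:3,:3].T@(np.asarray(X)-c['pose'][:3,3]);return np.array([c['fx']*p[0]/p[2]+c['cx'],c['fy']*p[1]/p[2]+c['cy']])
E
python3 - <<'E'
from h import *
top,side=env.capture('top'),env.capture('side')
def crop(c,cs,w,n):
    t=[cv2.resize(c['pixels'][v-w:v+w,u-w:u+w,::-1],(260,260),interpolation=cv2.INTER_CUBIC) for u,v in cs]
    return np.hstack(t)
a=crop(top,[(210,212),(139,279),(380,270)],32,0);b=crop(side,[(273,331),(327,413),(371,235)],32,0)
cv2.imwrite('pics/crop1.png',np.vstack([a,b]))
def blob(c,u,v,lo):
    g=c['pixels'].min(2); w=28
    s=g[v-w:v+w,u-w:u+w]; m=(s>lo).astype(np.uint8)
    n,l,st,ce=cv2.connectedComponentsWithStats(m); k=l[w,w]
    if not k: k=1+np.argmax(st[1:,4])
    cn=max(cv2.findContours((l==k).astype(np.uint8),0,1)[0],key=len);e=cv2.fitEllipse(cv2.convexHull(cn))
    return ce[k]+[u-w,v-w],st[k],np.round(e[0]+np.array([u-w,v-w]),1),np.round(e[1],1)
for c,L in((top,[(210,210),(139,277),(245,293)]),(side,[(273,324),(327,404),(371,313)])):
    for u,v in L:
        print(c['pixels'][v-26:v+40:4,u].min(1), [blob(c,u,v,lo) for lo in (150,175)])
E
```

```text
Traceback (most recent call last):
ValueError: attempt to get argmax of an empty sequence
```

View pics/crop1.png

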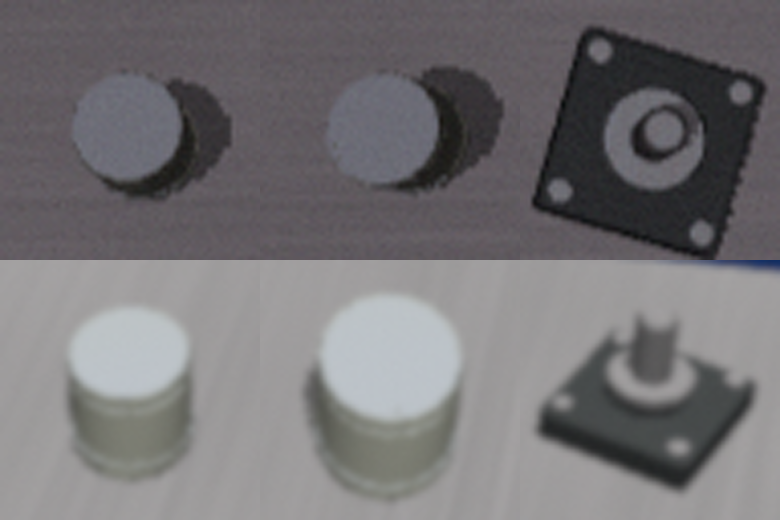

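Crops confirm it: plain closed white tops (rollers), and a dark block with bright seat and pin (gauge, top ≈(381,272), pin tip ≈(384,270)). Next I'll fit ellipses.

```bash
cat > m.py <<'E'
from h import *
def top_disc(c,u,v,w=26,name='top'):
    p=cv2.GaussianBlur(c['pixels'],(3,3),0)[v-w:v+w,u-w:u+w].astype(int)
    if name=='top': m=((p[...,2]-p[...,0]>=2)&(p.min(2)>85))
    else: m=(p.min(2)>182)
    m=cv2.morphologyEx(m.astype(np.uint8),cv2.MORPH_OPEN,np.ones((3,3)))
    n,l,st,ce=cv2.connectedComponentsWithStats(m)
    if n<2: return p[w],p[:,w]
    k=1+np.argmax(st[1:,4]);cn=max(cv2.findContours((l==k).astype(np.uint8),0,1)[0],key=len)
    e=cv2.fitEllipse(cv2.convexHull(cn));return np.array(e[0])+[u-w,v-w],np.round(e[1],1)
E
python3 - <<'E'
from m import *
top,side=env.capture('top'),env.capture('side')
for A,B in(((210,212),(273,324)),((139,277),(327,404)),((245,293),(371,313))):
    a=top_disc(top,*A);b=top_disc(side,*B,name='side');print(a,b)
    try: print(tri(top,a[0],side,b[0]))
    except Exception as e:print(e)
# gauge block outline, bin
def big(c,m,u,v):
    n,l,st,ce=cv2.connectedComponentsWithStats(m.astype(np.uint8));d=np.linalg.norm(ce-[u,v],axis=1)+1e6*(st[:,4]<300);k=d[1:].argmin()+1
    return (l==k).astype(np.uint8),st[k]
p=top['pixels'].astype(int)
m,st=big(top,p.max(2)<62,380,270);print(st)
cn=max(cv2.findContours(m,0,1)[0],key=len);r=cv2.minAreaRect(cn);print('block',r)
m,st=big(top,(p[...,2]-p[...,0])>50,507,262);cn=max(cv2.findContours(m,0,1)[0],key=len);r=cv2.minAreaRect(cn);print('bin',r,[plane(top,*q,.04)[:2].round(3) for q in cv2.boxPoints(r)])
print(p[255:290,381].min(1)); print(p[272,362:405].min(1))
q=side['pixels'].astype(int); print(q[205:260,371].min(1)); print(q[222,355:390].min(1));print(q[237,350:400].min(1))
E
```

```text
(array([208.13443375, 210.4207058 ]), array([26.2, 27.3])) (array([272.17865753, 321.01387215]), array([19.6, 26.4]))
(array([0.58684723, 0.17238049, 0.04855763]), np.float64(0.0006850819802993596))
(array([135.88565254, 278.12060165]), array([26.8, 28.3])) (array([326.60355377, 404.12711906]), array([27.8, 31.6]))
(array([0.47498687, 0.28793099, 0.04882405]), np.float64(0.0005645835759070647))
(array([243.56817627, 294.66227913]), array([27.3, 28.1])) (array([371.53534317, 310.72486496]), array([19.5, 25.4]))
(array([0.44536951, 0.11246189, 0.04970775]), np.float64(0.0010522181664897753))
[ 351  245   57   57 1583]
block ((379.52020263671875, 272.931884765625), (47.76235580444336, 47.087646484375), 16.50436019897461)
bin ((509.4999694824219, 261.5), (120.50533294677734, 87.81304168701172), 81.25383758544922) [array([ 0.587, -0.25 ]), array([ 0.609, -0.403]), array([ 0.404, -0.417]), array([ 0.385, -0.269])]
[ 43  36  40  38  61  94 108 109 107  79  66  90 111 107 106 107 106 109
 102  71  37  28  49  90 106 107 108 109 110  80  45  40  38  39  38]
[ 37  39  38  39  37  42  62 108 110 106 110 105 104  58  24  29  41  76
 104 109 106 109 107 106 103  80  43  65  91 110 103  56  42  41  42  41
  43  35  38  39  38  30  47]
[158 158 158 158 157 157 158 156 156 157 156 155 152 143 126 106  91  88
  88  88  88  88  88  88  88  89  90  96 114 138 151 149 132 103  77  58
  58  67  72  72  72  72  72  71  70  63  53  42  38  36  41  67 108 139
 152]
[156 156 152 144 128 109 105 122 138 143 137 118  92  77  78  83  88  89
  90  90  89  97 121 142 154 156 156 155 153 156 156 157 157 157 156]
[135 116  91  76  71  70  72  72  70  67  63  57  56  61  72  84  96 107
 116 122 128 132 132 130 126 120 116 108  96  82  74  71  70  71  71  70
  70  70  70  70  70  70  66  57  52  71 111 139 152 154]
```

Run:
```python
from m import *
top,side=env.capture('top'),env.capture('side')
p=cv2.resize(top['pixels'].min(2)[252:292,361:401],None,fx=4,fy=4,interpolation=cv2.INTER_LINEAR)
n,l,st,ce=cv2.connectedComponentsWithStats((p>75).astype(np.uint8))
sub=lambda c:np.array([(c[0]+.5)/4-.5+361,(c[1]+.5)/4-.5+252])
for k in range(1,n):
    if st[k,4]<80: continue
    cn=max(cv2.findContours((l==k).astype(np.uint8),0,1)[0],key=len);e=cv2.fitEllipse(cv2.convexHull(cn))
    c=sub(e[0]);print(st[k],c,np.array(e[1])/4,'z.03',plane(top,*c,.03)[:2],'z.064',plane(top,*c,.064)[:2])
# side view seat ring and predicted positions
q=cv2.resize(side['pixels'][205:261,341:401,::-1],(780,728),interpolation=cv2.INTER_CUBIC)
for X in([0,0,.03],[0,0,.064],[0.021,0,.03],[-.021,0,.03],[0,.021,.03],[0,-.021,.03]):
    b=plane(top,380.6,271.9,.03)[:2]
    u=proj(side,np.r_[b,0]+X);print(X,u.round(1))
    cv2.circle(q,tuple(int(t) for t in (u-[341,205]+.5)*13),4,(0,0,255),-1)
cv2.imwrite('pics/g.png',q[:600])
```

```text
[129   0  31  12 206] [397.78454208 252.51064712] [ 3.17141032 10.06716824] z.03 [ 0.51359419 -0.14679068] z.064 [ 0.50894916 -0.14128121]
[  31   32   98   98 4676] [380.42620468 271.76319313] [24.29367638 24.72984695] z.03 [ 0.4811056  -0.11598215] z.064 [ 0.47760535 -0.11155826]
[  72   54   37   37 1054] [383.02203369 269.66207886] [9.01913166 9.27768993] z.03 [ 0.48461307 -0.12051819] z.064 [ 0.48098923 -0.11593447]
[0, 0, 0.03] [371.8 230.7]
[0, 0, 0.064] [373.4 216.5]
[0.021, 0, 0.03] [361.2 228.9]
[-0.021, 0, 0.03] [382.5 232.5]
[0, 0.021, 0.03] [370.  237.1]
[0, -0.021, 0.03] [373.5 224.5]
```

View pics/g.png

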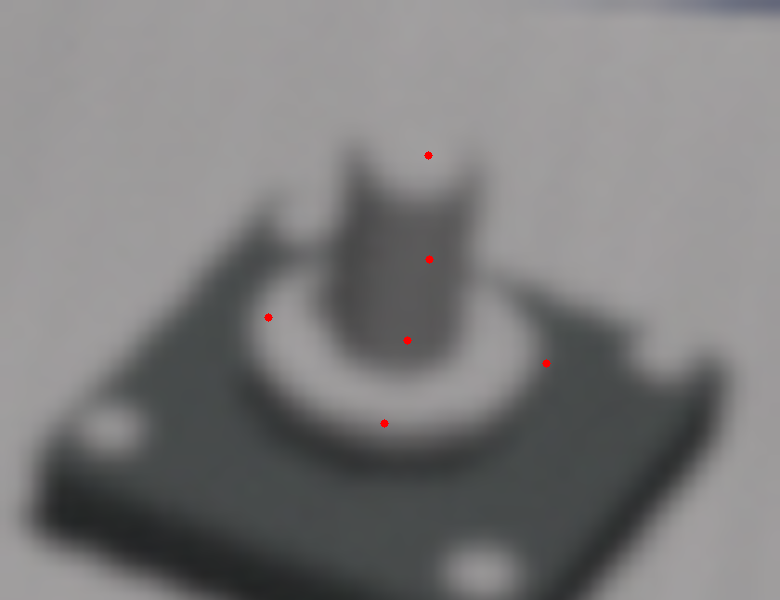

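Positions: rollers ≈ (0.587,0.172), (0.475,0.288), (0.445,0.112), tops ≈ 0.049 high. The seat is at ≈ (0.482,-0.116), with the two views ~1.5 mm apart, and the bin centre is at ≈ (0.496,-0.335). First I'll turn the tool square to the world and head for the near roller.

Call:
arm_command:
  commands: [0.5, 0.724, -0.69, 0, 0, 0, 0.1456, 0.5, 0.724, -0.69, 0, 0, 0, 0.1456, 0.5, 0.724, -0.69, 0, 0, 0, 0.1456, 0.5, 0.724, -0.69, 0, 0, 0, 0.1456, 0.5, 0.724, -0.69, 0, 0, 0, 0.1456, 0.5, 0.724, -0.69, 0, 0, 0, 0.1456]
  grip_force: 40

```text
time: 1.0
tcp_pos: [0.3011, -0.2827, 0.2316]
tcp_rot: [0.0, 1.0, 0.001, 0.0]
force: [-0.6, -0.2, 0.1]
grip_width: 0.749
```

Call:
arm_command:
  commands: [0.5, 0.36, -0.99, 0, 0, 0, 0, 0.5, 0.36, -0.99, 0, 0, 0, 0, 0.5, 0.36, -0.99, 0, 0, 0, 0, 0.5, 0.36, -0.99, 0, 0, 0, 0, 0.5, 0.36, -0.99, 0, 0, 0, 0, 0.5, 0.36, -0.99, 0, 0, 0, 0]

```text
time: 1.6
tcp_pos: [0.3733, -0.0843, 0.2314]
tcp_rot: [0.001, 1.0, 0.002, 0.0]
force: [-0.9, -0.9, -0.6]
grip_width: 0.751
```

Call:
arm_command:
  commands: [0.5, 0.36, -0.98, 0, 0, 0, 0, 0.5, 0.36, -0.98, 0.0, 0, 0, 0, 0.5, 0.36, -0.98, 0.2, 0, 0, 0, 0.5, 0.36, -0.98, 0.4, 0, 0, 0, 0.5, 0.36, -0.98, 0.6, 0, 0, 0, 0.5, 0.36, -0.98, 0.6, 0, 0, 0, 0.5, 0.36, -0.98, 0.6, 0, 0, 0]

```text
time: 2.3
tcp_pos: [0.4431, 0.1103, 0.1074]
tcp_rot: [0.001, 1.0, 0.002, -0.004]
force: [0.4, -0.0, 0.1]
grip_width: 0.752
```

Call:
arm_command:
  commands: [0.5, 0.0115, -0.01, 0.2, 0, 0, 0, 0.5, 0.0115, -0.01, 0.35, 0, 0, 0, 0.5, 0.0115, -0.01, 0.487, 0, 0, 0, 0.5, 0.0115, -0.01, 0.487, 0, 0, 0, 0.5, 0.0115, -0.01, 0.487, 0, 0, 0]

```text
time: 2.8
tcp_pos: [0.446, 0.1109, 0.0117]
tcp_rot: [0.001, 1.0, 0.001, -0.003]
force: [0.8, -0.1, -0.1]
grip_width: 0.747
```

Call:
arm_command:
  commands: [-1, 0, 0, 0, 0, 0, 0, -1, 0, 0, 0, 0, 0, 0, -1, 0, 0, 0, 0, 0, 0, -1, 0, 0, 0, 0, 0, 0, -1, 0, 0, 0, 0, 0, 0]

```text
time: 3.3
tcp_pos: [0.4482, 0.1105, 0.0148]
tcp_rot: [0.001, 1.0, 0.001, -0.0]
force: [-0.0, -3.1, 6.6]
grip_width: 0.531
```

Call:
arm_command:
  commands: [-1, 0, 0, -0.25, 0, 0, 0, -1, 0, 0, -0.5, 0, 0, 0, -1, 0, 0, -0.53, 0, 0, 0, -1, 0, 0.25, -0.53, 0, 0, 0, -1, 0.08, 0.5, -0.53, 0, 0, 0, -1, 0.17, 0.75, -0.53, 0, 0, 0, -1, 0.17, 0.95, -0.53, 0, 0, 0, -1, 0.17, 0.95, -0.53, 0, 0, 0]

```text
time: 4.1
tcp_pos: [0.4829, -0.084, 0.1224]
tcp_rot: [0.002, 1.0, -0.002, 0.001]
force: [0.1, 0.4, -0.1]
grip_width: 0.53
```

Run:
```python
from m import *
s=env.state();print(s['time'],s['tcp_pos'],s['tcp_rot'],s['force'],s['joint_positions'])
for n in('top','side'):
    c=env.capture(n);cv2.imwrite(f'pics/{n}1.png',c['pixels'][:,:,::-1])
    u=proj(c,s['tcp_pos']);print(n,u)
```

```text
4.1 [ 0.4828923  -0.08401505  0.1223973 ] [ 2.49349546e-03  9.99994392e-01 -2.09597346e-03  7.78088019e-04] [ 0.12206052  0.42419052 -0.12451561] [-0.24505256  0.01532286  1.6580824  -0.00449104  1.46547821  1.3304018 ]
top [367.22470179 264.61546556]
side [372.51046556 199.77107878]
```

View pics/side1.png

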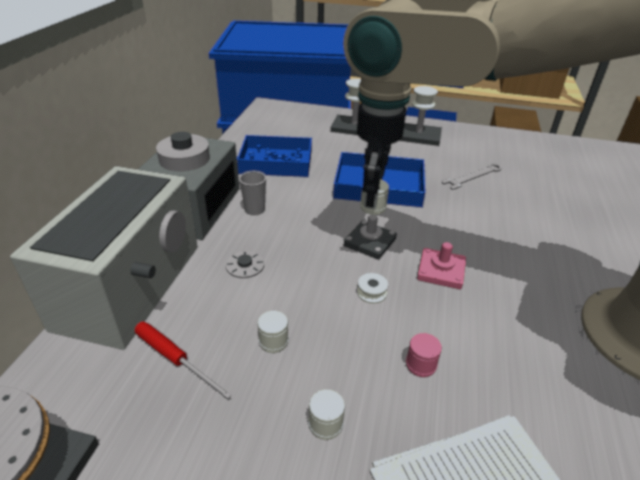

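Call:
arm_command:
  commands: [-1, 0, 0.1, 0.05, 0, 0, 0, -1, 0, 0.16, 0.09, 0, 0, 0, -1, 0, 0.16, 0.09, 0, 0, 0, -1, 0, 0.16, 0.09, 0, 0, 0]

```text
time: 4.6
tcp_pos: [0.4826, -0.1113, 0.1041]
tcp_rot: [0.001, 1.0, -0.0, 0.0]
force: [-1.0, 0.1, -0.6]
grip_width: 0.53
```

Run:
```python
from m import *
s=env.state();print(s['time'],s['tcp_pos'],s['force'])
o=[]
for n in('side','top'):
    c=env.capture(n);u=proj(c,s['tcp_pos']);print(n,u);a,b=u.astype(int);
    x0,y0=a-32,b-28
    o.append(cv2.resize(c['pixels'][y0:y0+64,x0:x0+64,::-1],(400,400),interpolation=cv2.INTER_CUBIC));print(x0,y0)
cv2.imwrite('pics/over.png',np.hstack(o))
```

```text
4.6 [ 0.4826235  -0.11125302  0.10412265] [-0.9576954   0.11272098 -0.60877212]
side [374.10496272 200.1622156 ]
342 172
top [383.35506636 265.8985777 ]
351 237
```

View pics/over.png

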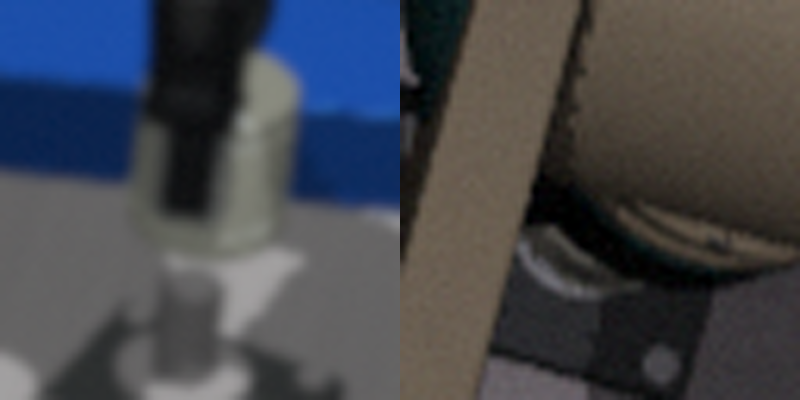

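Side crop: the held roller hangs to the right of the pin (roller axis ≈375 px, pin axis ≈373 px), so it needs a few mm in +x. I'll measure its edges.

Run:
```python
from m import *
s=env.state();c=env.capture('side');p=c['pixels'].astype(int)
for v in (196,200,203,206,209): print(v,[tuple(x) for x in p[v,358:394:1][[0,2,3,4,5,6,7,8,9,22,24,25,26,27,28,29,30,31,32]]])
for v in (222,226): print(v,p[v,362:386].min(1))
# predicted silhouette of a roller with axis at X, seen at z
f=lambda X,z,r:[(proj(c,[X[0]+r*np.cos(t),X[1]+r*np.sin(t),z])[0]) for t in np.linspace(0,6.28,90)]
for z in(.095,.11,.13):
    u=f(s['tcp_pos'],z,.023);print('roller@tcp',z,min(u),max(u),proj(c,[*s['tcp_pos'][:2],z]))
for z in(.045,.055):
    u=f((.4815,-.116),z,.01);print('pin',z,min(u),max(u),proj(c,[.4815,-.116,z]))
```

```text
196 [(np.int64(11), np.int64(35), np.int64(78)), (np.int64(11), np.int64(35), np.int64(77)), (np.int64(15), np.int64(36), np.int64(77)), (np.int64(34), np.int64(47), np.int64(76)), (np.int64(56), np.int64(61), np.int64(74)), (np.int64(73), np.int64(75), np.int64(74)), (np.int64(78), np.int64(78), np.int64(73)), (np.int64(75), np.int64(76), np.int64(72)), (np.int64(63), np.int64(64), np.int64(62)), (np.int64(122), np.int64(124), np.int64(116)), (np.int64(129), np.int64(131), np.int64(121)), (np.int64(124), np.int64(126), np.int64(118)), (np.int64(112), np.int64(113), np.int64(105)), (np.int64(98), np.int64(100), np.int64(92)), (np.int64(90), np.int64(91), np.int64(85)), (np.int64(80), np.int64(82), np.int64(80)), (np.int64(61), np.int64(67), np.int64(77)), (np.int64(37), np.int64(50), np.int64(79)), (np.int64(18), np.int64(41), np.int64(83))]
200 [(np.int64(40), np.int64(52), np.int64(84)), (np.int64(39), np.int64(51), np.int64(81)), (np.int64(48), np.int64(56), np.int64(81)), (np.int64(62), np.int64(68), np.int64(80)), (np.int64(75), np.int64(78), np.int64(79)), (np.int64(80), np.int
[... 3099 characters left out ...]
(102)), (np.int64(103), np.int64(102), np.int64(102)), (np.int64(102), np.int64(100), np.int64(101))]
222 [ 81  89  93  89  79  69  65  68  71  72  73  72  71  72  87 116 143 154
 154 147 136 124 111 102]
226 [ 72  83  89  89  80  70  67  70  71  72  72  72  69  70  76  91 100  98
  93  88  87  92  96  98]
roller@tcp 0.095 361.07641629022027 385.9258761858247 [373.48190054 204.23827781]
roller@tcp 0.11 361.7092263082618 386.82096730258866 [374.24460565 197.47027211]
roller@tcp 0.13 362.5737804104378 388.0439996000521 [375.28667982 188.22323289]
pin 0.045 366.9814496324505 377.38688924191035 [372.18046496 224.52183398]
pin 0.055 367.42558147233274 377.9011802406582 [372.65969666 220.32764866]
```

Call:
arm_command:
  commands: [-1, 0.0145, 0.0235, 0, 0, 0, 0, -1, 0.0145, 0.0235, 0.05, 0, 0, 0, -1, 0.0145, 0.0235, 0.11, 0, 0, 0, -1, 0.0145, 0.0235, 0.11, 0, 0, 0]

```text
time: 5.15
tcp_pos: [0.4844, -0.1156, 0.0798]
tcp_rot: [0.001, 1.0, 0.0, -0.001]
force: [-0.6, -0.0, -1.1]
grip_width: 0.525
```

Call:
arm_command:
  commands: [-1, 0.005, 0.002, 0.02, 0, 0, 0, -1, 0.005, 0.002, 0.035, 0, 0, 0, -1, 0.005, 0.002, 0.05, 0, 0, 0, -1, 0.005, 0.002, 0.05, 0, 0, 0]

```text
time: 5.55
tcp_pos: [0.4852, -0.116, 0.0695]
tcp_rot: [0.001, 1.0, 0.0, -0.002]
force: [0.3, -0.9, -0.6]
grip_width: 0.524
```

Call:
arm_command:
  commands: [-1, 0, 0, 0.02, 0, 0, 0, -1, 0, 0, 0.04, 0, 0, 0, -1, 0, 0, 0.05, 0, 0, 0, -1, 0, 0, 0.05, 0, 0, 0]

```text
time: 5.95
tcp_pos: [0.485, -0.1159, 0.059]
tcp_rot: [0.001, 1.0, 0.0, -0.002]
force: [0.4, 0.5, -1.1]
grip_width: 0.528
```

Call:
arm_command:
  commands: [-1, 0, 0, 0.01, 0, 0, 0, -1, 0, 0, 0.02, 0, 0, 0, -1, 0, 0, 0.02, 0, 0, 0]

```text
time: 6.25
tcp_pos: [0.4853, -0.116, 0.0555]
tcp_rot: [0.001, 1.0, 0.0, -0.002]
force: [-0.4, 0.2, 4.5]
grip_width: 0.526
```

Call:
arm_command:
  commands: [-1, 0, 0, 0.008, 0, 0, 0, -1, 0, 0, 0.008, 0, 0, 0, -1, 0, 0, 0.008, 0, 0, 0]

```text
time: 6.55
tcp_pos: [0.4854, -0.116, 0.0545]
tcp_rot: [0.001, 1.0, 0.0, -0.001]
force: [-2.4, 0.3, 5.7]
grip_width: 0.527
```

Call:
arm_command:
  commands: [-1, 0, 0, 0.01, 0, 0, 0, -1, 0, 0, 0.01, 0, 0, 0, -1, 0, 0, 0.01, 0, 0, 0]

```text
time: 6.85
tcp_pos: [0.4855, -0.1161, 0.0534]
tcp_rot: [0.001, 1.0, 0.0, -0.001]
force: [-3.9, 1.4, 9.6]
grip_width: 0.528
```

Sprung resistance (4.5→9.6 N) starts 12 mm short of the seat, so this roller is faulty. Lifting it off and taking it to the bin.

Call:
arm_command:
  commands: [-1, 0, 0, -0.2, 0, 0, 0, -1, 0, 0, -0.38, 0, 0, 0, -1, 0, 0, -0.4, 0, 0, 0, -1, 0.1, 0.25, -0.4, 0, 0, 0, -1, 0.2, 0.5, -0.4, 0, 0, 0, -1, 0.25, 0.75, -0.4, 0, 0, 0, -1, 0.25, 1.0, -0.4, 0, 0, 0, -1, 0.25, 1.0, -0.4, 0, 0, 0]

```text
time: 7.65
tcp_pos: [0.5344, -0.3205, 0.1313]
tcp_rot: [0.001, 1.0, -0.002, -0.003]
force: [0.1, 0.1, -1.0]
grip_width: 0.522
```

Run:
```python
from m import *
s=env.state();print(s['time'],s['tcp_pos'],s['force'])
for n in('side','top'):
    c=env.capture(n);p=c['pixels'].astype(int)
    if n=='side':
        cv2.imwrite('pics/bin.png',cv2.resize(c['pixels'][100:250,290:490,::-1],(800,600)))
        # bin centre check via blue outline in the side view
        for X in((.496,-.335,.004),(.587,-.25,.04),(.609,-.403,.04),(.404,-.417,.04),(.385,-.269,.04)): print(proj(c,X).round(0),((proj(c,X)-[290,100])*4).round(0))
```

```text
7.65 [ 0.53442491 -0.32050048  0.13126669] [ 0.08411584  0.10686677 -1.00152597]
[379. 184.] [358. 335.]
[334. 183.] [176. 333.]
[339. 150.] [196. 200.]
[425. 159.] [538. 236.]
[428. 193.] [552. 371.]
```

View pics/bin.png

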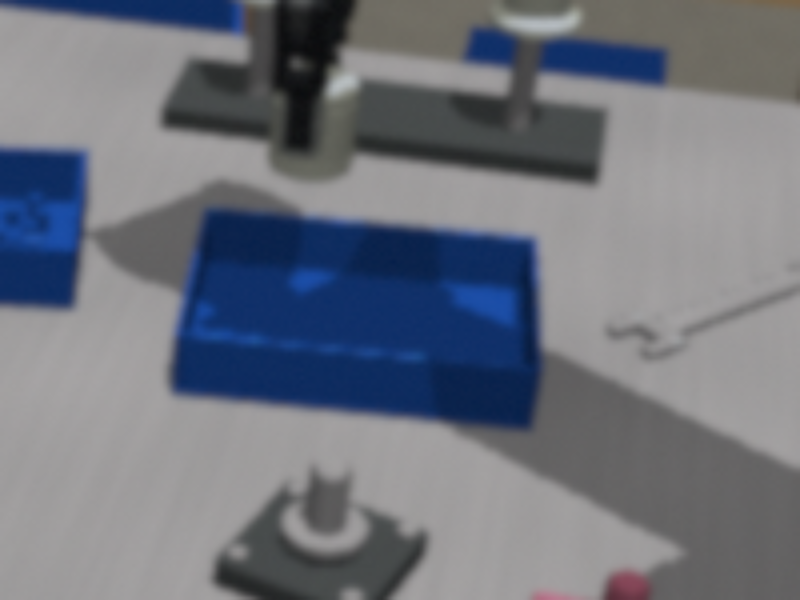

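Side view: the roller is above the bin, rim corners within ~5 mm of what I measured, bin empty. Lower and release.

Call:
arm_command:
  commands: [-1, 0, 0.07, 0.2, 0, 0, 0, -1, 0, 0.07, 0.4, 0, 0, 0, -1, 0, 0.07, 0.5, 0, 0, 0, -1, 0, 0.07, 0.56, 0, 0, 0, -1, 0, 0.07, 0.56, 0, 0, 0]

```text
time: 8.25
tcp_pos: [0.5345, -0.3293, 0.0198]
tcp_rot: [-0.0, 1.0, -0.0, -0.003]
force: [0.4, 0.2, -0.7]
grip_width: 0.529
```

Call:
arm_command:
  commands: [0.5, 0, 0, 0, 0, 0, 0, 0.5, 0, 0, 0, 0, 0, 0, 0.5, 0, 0, 0, 0, 0, 0, 0.5, 0, 0, -0.1, 0, 0, 0, 0.5, 0, 0, -0.3, 0, 0, 0, 0.5, 0, 0, -0.5, 0, 0, 0, 0.5, 0, 0, -0.5, 0, 0, 0]

```text
time: 8.95
tcp_pos: [0.5378, -0.3311, 0.1277]
tcp_rot: [0.003, 1.0, -0.0, 0.003]
force: [0.9, -0.3, 0.8]
grip_width: 0.745
```

Call:
arm_command:
  commands: [0.5, 0.08, -0.85, 0, 0, 0, 0, 0.5, 0.08, -0.85, 0, 0, 0, 0, 0.5, 0.08, -0.85, 0, 0, 0, 0, 0.5, 0.08, -0.85, 0, 0, 0, 0, 0.5, 0.08, -0.85, 0, 0, 0, 0]

```text
time: 9.45
tcp_pos: [0.5543, -0.1583, 0.127]
tcp_rot: [0.003, 1.0, 0.002, 0.003]
force: [-0.5, -0.1, -0.1]
grip_width: 0.751
```

Call:
arm_command:
  commands: [0.5, 0.08, -0.85, 0, 0, 0, 0, 0.5, 0.08, -0.85, 0, 0, 0, 0, 0.5, 0.08, -0.85, 0, 0, 0, 0, 0.5, 0.08, -0.85, 0, 0, 0, 0, 0.5, 0.08, -0.85, 0, 0, 0, 0]

```text
time: 9.95
tcp_pos: [0.57, 0.0137, 0.1259]
tcp_rot: [0.003, 1.0, 0.003, 0.003]
force: [-0.6, -0.8, -0.2]
grip_width: 0.753
```

Call:
arm_command:
  commands: [0.5, 0.08, -0.8, 0, 0, 0, 0, 0.5, 0.08, -0.8, 0, 0, 0, 0, 0.5, 0.08, -0.8, 0, 0, 0, 0, 0.5, 0.08, -0.8, 0, 0, 0, 0, 0.5, 0.08, -0.8, 0, 0, 0, 0]

```text
time: 10.45
tcp_pos: [0.5852, 0.174, 0.1246]
tcp_rot: [0.003, 1.0, 0.004, 0.003]
force: [0.2, -0.8, -0.2]
grip_width: 0.75
```

Call:
arm_command:
  commands: [0.5, 0.005, 0.008, 0.2, 0, 0, 0, 0.5, 0.005, 0.008, 0.4, 0, 0, 0, 0.5, 0.005, 0.008, 0.5, 0, 0, 0, 0.5, 0.005, 0.008, 0.56, 0, 0, 0, 0.5, 0.005, 0.008, 0.56, 0, 0, 0]

```text
time: 10.95
tcp_pos: [0.5864, 0.1694, 0.0112]
tcp_rot: [0.004, 1.0, 0.003, 0.001]
force: [-0.3, 0.1, -0.5]
grip_width: 0.749
```

Call:
arm_command:
  commands: [-1, 0, 0, 0, 0, 0, 0, -1, 0, 0, 0, 0, 0, 0, -1, 0, 0, 0, 0, 0, 0, -1, 0, 0, 0, 0, 0, 0, -1, 0, 0, 0, 0, 0, 0]

```text
time: 11.45
tcp_pos: [0.5877, 0.1691, 0.0132]
tcp_rot: [0.004, 1.0, 0.003, 0.003]
force: [0.2, -4.1, 6.9]
grip_width: 0.527
```

Call:
arm_command:
  commands: [-1, 0, 0, -0.25, 0, 0, 0, -1, 0, 0, -0.45, 0, 0, 0, -1, 0, 0, -0.45, 0, 0, 0, -1, -0.1, 0.25, -0.45, 0, 0, 0, -1, -0.2, 0.5, -0.45, 0, 0, 0, -1, -0.25, 0.75, -0.45, 0, 0, 0, -1, -0.25, 0.75, -0.45, 0, 0, 0]

```text
time: 12.15
tcp_pos: [0.5365, 0.0156, 0.1035]
tcp_rot: [0.004, 1.0, 0.001, 0.003]
force: [-0.0, 1.1, -0.9]
grip_width: 0.526
```

Call:
arm_command:
  commands: [-1, -0.1, 0.25, 0, 0, 0, 0, -1, -0.2, 0.5, 0, 0, 0, 0, -1, -0.265, 0.658, 0, 0, 0, 0, -1, -0.265, 0.658, 0, 0, 0, 0, -1, -0.265, 0.658, 0, 0, 0, 0]

```text
time: 12.65
tcp_pos: [0.4836, -0.1163, 0.1041]
tcp_rot: [0.004, 1.0, 0.0, 0.003]
force: [-0.0, 0.2, -1.1]
grip_width: 0.528
```

```bash
cat > off.py <<'E'
from m import *
s=env.state();c=env.capture('side');p=c['pixels'].astype(float);t=s['tcp_pos']
print(s['time'],t,s['force'])
# roller-vs-TCP offset along x: silhouette edges in red channel at the blue-bin rows
for v in (194,196,198,200):
    zs=np.linspace(.06,.15,91);z=zs[np.argmin([abs(proj(c,[*t[:2],q])[1]-v) for q in zs])]
    U=[proj(c,[t[0]+.023*np.cos(a),t[1]+.023*np.sin(a),z])[0] for a in np.linspace(0,6.28,90)]
    r=p[v,:,0]; w=np.diff(r)
    L=355+np.argmax(w[355:368]);R=381+np.argmin(w[381:395])
    cen=lambda k,s:np.average(np.arange(k-2,k+3)+.5,weights=np.clip(s*w[k-2:k+3],0.01,None))
    print(v,z,cen(L,1),cen(R,-1),'pred',min(U),max(U),'dx_mm',-((cen(L,1)+cen(R,-1))-(min(U)+max(U)))/2*1.9)
E
python3 off.py
```

```text
12.65 [ 0.48359967 -0.11633366  0.10413645] [-0.03307558  0.20231014 -1.07687471]
194 0.11399999999999999 361.75 387.44871794871796 pred 362.0062043907845 387.0750891201237 dx_mm -0.11155321591936626
196 0.11 361.57462686567163 387.3157894736842 pred 361.83563861093876 386.83428199286504 dx_mm -0.2094709487744467
198 0.105 360.55970149253733 387.0945945945946 pred 361.62375624155464 386.53514949337557 dx_mm 0.479379165408335
200 0.101 360.65507664963343 386.7597402597403 pred 361.4553007434025 386.2973311422176 dx_mm 0.3209242274340454
```

Call:
arm_command:
  commands: [-1, 0, 0, 0.07, 0, 0, 0, -1, 0, 0, 0.12, 0, 0, 0, -1, 0, 0, 0.14, 0, 0, 0, -1, 0, 0, 0.155, 0, 0, 0, -1, 0, 0, 0.17, 0, 0, 0, -1, 0, 0, 0.17, 0, 0, 0]

```text
time: 13.3
tcp_pos: [0.4839, -0.1156, 0.0698]
tcp_rot: [0.004, 1.0, 0.001, 0.002]
force: [-1.5, -0.6, -1.3]
grip_width: 0.526
```

Call:
arm_command:
  commands: [-1, -0.002, 0, 0.02, 0, 0, 0, -1, -0.002, 0, 0.04, 0, 0, 0, -1, -0.002, 0, 0.06, 0, 0, 0, -1, -0.002, 0, 0.06, 0, 0, 0]

```text
time: 13.7
tcp_pos: [0.4833, -0.1157, 0.0571]
tcp_rot: [0.004, 1.0, 0.001, 0.002]
force: [0.1, 0.4, -0.4]
grip_width: 0.53
```

Call:
arm_command:
  commands: [-1, 0, 0, 0.01, 0, 0, 0, -1, 0, 0, 0.018, 0, 0, 0, -1, 0, 0, 0.018, 0, 0, 0]

```text
time: 14.0
tcp_pos: [0.4833, -0.1156, 0.0533]
tcp_rot: [0.004, 1.0, 0.001, 0.002]
force: [0.3, -0.6, -0.9]
grip_width: 0.533
```

Call:
arm_command:
  commands: [-1, 0, 0, 0.01, 0, 0, 0, -1, 0, 0, 0.015, 0, 0, 0, -1, 0, 0, 0.015, 0, 0, 0]

```text
time: 14.3
tcp_pos: [0.4832, -0.1156, 0.0501]
tcp_rot: [0.004, 1.0, 0.001, 0.002]
force: [0.0, 0.1, -0.5]
grip_width: 0.522
```

Call:
arm_command:
  commands: [-1, 0, 0, 0.01, 0, 0, 0, -1, 0, 0, 0.022, 0, 0, 0, -1, 0, 0, 0.022, 0, 0, 0]

```text
time: 14.6
tcp_pos: [0.4829, -0.1156, 0.0452]
tcp_rot: [0.004, 1.0, 0.001, 0.001]
force: [-0.4, -0.0, -0.9]
grip_width: 0.53
```

Call:
arm_command:
  commands: [-1, 0, 0, 0.006, 0, 0, 0, -1, 0, 0, 0.006, 0, 0, 0]

```text
time: 14.8
tcp_pos: [0.4828, -0.1156, 0.0437]
tcp_rot: [0.004, 1.0, 0.001, 0.001]
force: [0.4, 0.4, -0.4]
grip_width: 0.528
```

Call:
arm_command:
  commands: [-1, 0, 0, 0.006, 0, 0, 0, -1, 0, 0, 0.006, 0, 0, 0]

```text
time: 15.0
tcp_pos: [0.483, -0.1156, 0.0428]
tcp_rot: [0.004, 1.0, 0.001, 0.001]
force: [-0.1, -0.2, 0.9]
grip_width: 0.527
```

Call:
arm_command:
  commands: [-1, 0, 0, 0.006, 0, 0, 0, -1, 0, 0, 0.006, 0, 0, 0]

```text
time: 15.2
tcp_pos: [0.483, -0.1156, 0.0418]
tcp_rot: [0.004, 1.0, 0.001, 0.001]
force: [-1.6, 0.5, 3.6]
grip_width: 0.525
```

Home contact at about the expected height (TCP 0.043), so this is the good one. Release and retreat straight up.

Call:
arm_command:
  commands: [0.5, 0, 0, 0, 0, 0, 0, 0.5, 0, 0, 0, 0, 0, 0, 0.5, 0, 0, 0, 0, 0, 0, 0.5, 0, 0, 0, 0, 0, 0, 0.5, 0, 0, -0.15, 0, 0, 0, 0.5, 0, 0, -0.35, 0, 0, 0, 0.5, 0, 0, -0.5, 0, 0, 0, 0.5, 0, 0, -0.5, 0, 0, 0]

```text
time: 16.0
tcp_pos: [0.485, -0.1156, 0.1469]
tcp_rot: [0.005, 1.0, 0.001, 0.006]
force: [0.8, -0.1, -0.0]
grip_width: 0.753
```

Call:
arm_command:
  commands: [0.5, 0, -0.3, 0, 0, 0, 0, 0.5, 0, -0.6, 0, 0, 0, 0, 0.5, 0, -0.9, 0, 0, 0, 0, 0.5, 0, -0.98, 0, 0, 0, 0, 0.5, 0, -0.98, 0, 0, 0, 0]

```text
time: 16.5
tcp_pos: [0.4838, 0.0849, 0.1441]
tcp_rot: [0.004, 1.0, 0.004, 0.005]
force: [0.4, -0.2, -0.1]
grip_width: 0.748
```

Run:
```python
from m import *
s=env.state();print(s['time'],s['tcp_pos'],s['force'])
side=env.capture('side');top=env.capture('top')
cv2.imwrite('pics/s2.png',cv2.resize(side['pixels'][120:280,300:500,::-1],(750,600)))
print('seat pred',proj(side,[.4825,-.116,.03]),'top pred',proj(side,[.4825,-.116,.078]))
try:
    a=top_disc(top,385,266);b=top_disc(side,372,210,name='side');print(a,b,tri(top,a[0],side,b[0]))
except Exception as e: print(e)
a=top_disc(top,136,278);b=top_disc(side,327,404,name='side');print(tri(top,a[0],side,b[0]))
```

```text
16.5 [0.4838365  0.08493284 0.14410964] [ 0.38048187 -0.16392822 -0.10040985]
seat pred [370.96502176 230.62406183] top pred [373.26118076 210.38062219]
(array([384.03134918, 268.69809914]), array([26.7, 27.5])) (array([376.73799515, 211.01355743]), array([11.8, 14.3])) (array([ 0.47841026, -0.11568887,  0.07829619]), np.float64(0.005150135170422942))
(array([0.47489854, 0.28756494, 0.04861828]), np.float64(0.000549582343302726))
```

View pics/s2.png

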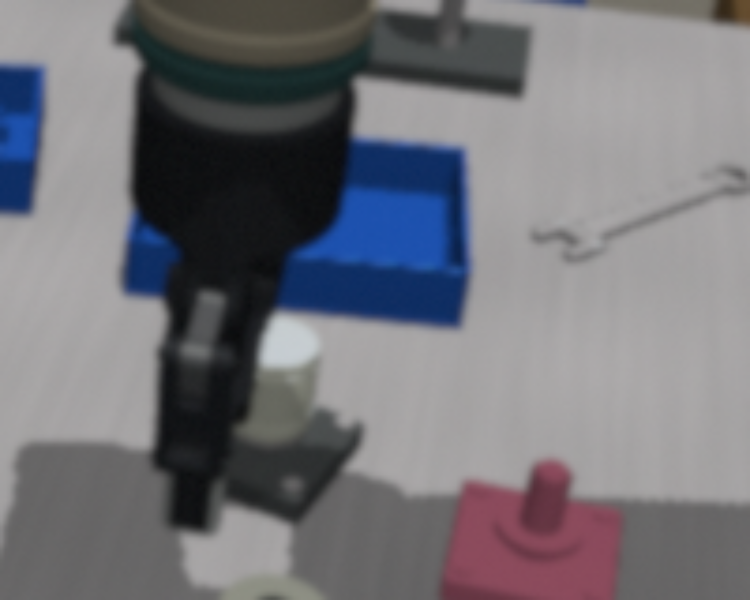

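The good roller stands on the gauge with its top at 0.078 m, as it should when home; the view is partly hidden by the gripper. Now the third roller.

Call:
arm_command:
  commands: [0.5, -0.045, -0.3, 0, 0, 0, 0, 0.5, -0.045, -0.6, 0, 0, 0, 0, 0.5, -0.045, -0.9, 0, 0, 0, 0, 0.5, -0.045, -1, 0, 0, 0, 0, 0.5, -0.045, -1, 0, 0, 0, 0]

```text
time: 17.1
tcp_pos: [0.4739, 0.2842, 0.1411]
tcp_rot: [0.005, 1.0, 0.004, 0.005]
force: [0.8, 0.2, -0.1]
grip_width: 0.75
```

Call:
arm_command:
  commands: [0.5, 0, -0.016, 0.25, 0, 0, 0, 0.5, 0, -0.016, 0.45, 0, 0, 0, 0.5, 0, -0.016, 0.58, 0, 0, 0, 0.5, 0, -0.016, 0.64, 0, 0, 0, 0.5, 0, -0.016, 0.64, 0, 0, 0, 0.5, 0, -0.016, 0.64, 0, 0, 0]

```text
time: 17.7
tcp_pos: [0.4764, 0.2858, 0.0145]
tcp_rot: [0.004, 1.0, 0.003, 0.006]
force: [0.6, -0.5, 0.1]
grip_width: 0.747
```

Call:
arm_command:
  commands: [-1, 0, 0, 0, 0, 0, 0, -1, 0, 0, 0, 0, 0, 0, -1, 0, 0, 0, 0, 0, 0, -1, 0, 0, 0, 0, 0, 0, -1, 0, 0, 0, 0, 0, 0]

```text
time: 18.2
tcp_pos: [0.478, 0.2863, 0.0172]
tcp_rot: [0.004, 1.0, 0.003, 0.008]
force: [0.9, -2.2, 6.1]
grip_width: 0.53
```

Call:
arm_command:
  commands: [-1, 0, 0, -0.25, 0, 0, 0, -1, 0, 0, -0.5, 0, 0, 0, -1, 0, 0, -0.7, 0, 0, 0, -1, 0, 0, -0.8, 0, 0, 0, -1, 0, 0, -0.8, 0, 0, 0]

```text
time: 18.7
tcp_pos: [0.477, 0.2883, 0.1822]
tcp_rot: [0.002, 1.0, 0.003, 0.012]
force: [0.3, 0.3, -0.8]
grip_width: 0.526
```

Call:
arm_command:
  commands: [-1, 0, 0.25, 0, 0, 0, 0, -1, 0, 0.5, 0, 0, 0, 0, -1, 0, 0.75, 0, 0, 0, 0, -1, 0, 1, 0, 0, 0, 0, -1, 0, 1, 0, 0, 0, 0]

```text
time: 19.2
tcp_pos: [0.4778, 0.0833, 0.1813]
tcp_rot: [0.003, 1.0, -0.0, 0.011]
force: [-0.2, 1.1, -0.6]
grip_width: 0.531
```

Call:
arm_command:
  commands: [-1, 0, 0.25, 0, 0, 0, 0, -1, 0, 0.5, 0, 0, 0, 0, -1, 0, 0.75, 0, 0, 0, 0, -1, 0, 1, 0, 0, 0, 0, -1, 0, 1, 0, 0, 0, 0]

```text
time: 19.7
tcp_pos: [0.4768, -0.1209, 0.1808]
tcp_rot: [0.003, 1.0, -0.003, 0.01]
force: [-0.5, 0.9, -1.7]
grip_width: 0.529
```

Call:
arm_command:
  commands: [-1, 0, 0.25, 0, 0, 0, 0, -1, 0, 0.5, 0, 0, 0, 0, -1, -0.1, 0.75, 0, 0, 0, 0, -1, -0.1, 1, 0, 0, 0, 0, -1, -0.1, 1, 0, 0, 0, 0]

```text
time: 20.2
tcp_pos: [0.4545, -0.324, 0.1797]
tcp_rot: [0.003, 1.0, -0.005, 0.009]
force: [-0.7, 1.1, -1.2]
grip_width: 0.531
```

Call:
arm_command:
  commands: [-1, 0, 0.03, 0.25, 0, 0, 0, -1, 0, 0.03, 0.5, 0, 0, 0, -1, 0, 0.03, 0.65, 0, 0, 0, -1, 0, 0.03, 0.74, 0, 0, 0, -1, 0, 0.03, 0.785, 0, 0, 0, -1, 0, 0.03, 0.785, 0, 0, 0]

```text
time: 20.8
tcp_pos: [0.4573, -0.3294, 0.0224]
tcp_rot: [0.002, 1.0, -0.004, 0.008]
force: [0.0, 0.7, -1.0]
grip_width: 0.533
```

Call:
arm_command:
  commands: [0.5, 0, 0, 0, 0, 0, 0, 0.5, 0, 0, 0, 0, 0, 0, 0.5, 0, 0, 0, 0, 0, 0, 0.5, 0, 0, -0.1, 0, 0, 0, 0.5, 0, 0, -0.3, 0, 0, 0, 0.5, 0, 0, -0.55, 0, 0, 0, 0.5, 0, 0, -0.8, 0, 0, 0, 0.5, 0, 0, -0.9, 0, 0, 0]

```text
time: 21.6
tcp_pos: [0.4557, -0.3297, 0.2089]
tcp_rot: [0.005, 1.0, -0.004, 0.011]
force: [0.8, 0.5, -0.1]
grip_width: 0.75
```

Call:
arm_command:
  commands: [0.5, -0.3, 0.2, 0, 0, 0, 0, 0.5, -0.6, 0.5, 0, 0, 0, 0, 0.5, -0.7, 0.75, 0, 0, 0, 0, 0.5, -0.7, 0.75, 0, 0, 0, 0, 0.5, -0.7, 0.75, 0, 0, 0, 0]

```text
time: 22.1
tcp_pos: [0.311, -0.4819, 0.207]
tcp_rot: [0.005, 1.0, -0.007, 0.011]
force: [0.9, 0.3, -0.0]
grip_width: 0.749
```

Run:
```python
from m import *
s=env.state();print(s['time'],s['tcp_pos'],s['force'])
side=env.capture('side');top=env.capture('top')
cv2.imwrite('pics/fs.png',side['pixels'][:,:,::-1]);cv2.imwrite('pics/ft.png',top['pixels'][:,:,::-1])
def go(X):
    A=proj(top,X).astype(int);B=proj(side,X).astype(int)
    try:
        a=top_disc(top,*A,w=24);b=top_disc(side,*B,w=16,name='side');print(a,b,tri(top,a[0],side,b[0]))
    except Exception as e: print(e,A,B)
go([.4825,-.116,.078]);go([.534,-.331,.052]);go([.455,-.332,.052])
```

```text
22.1 [ 0.31099089 -0.48186134  0.20698662] [ 0.8657764   0.27356403 -0.03634559]
(array([383.95480728, 268.64750099]), array([26.4, 26.9])) (array([373.27339935, 210.43682671]), array([10.4, 19.7])) (array([ 0.48176876, -0.11559298,  0.07810003]), np.float64(0.0013200314260099902))
(array([507.24415016, 239.62706757]), array([24.2, 25.6])) (array([365.51911545, 165.04021263]), array([ 6.3, 12.7])) (array([ 0.53108672, -0.32968516,  0.0504863 ]), np.float64(0.0018374288976707026))
(array([510.41105843, 284.86044884]), array([24.8, 26.1])) (array([398.77667236, 169.77635956]), array([ 6.2, 14.3])) (array([ 0.4550826 , -0.32963278,  0.05062757]), np.float64(0.002373284149393264))
```

View pics/ft.png

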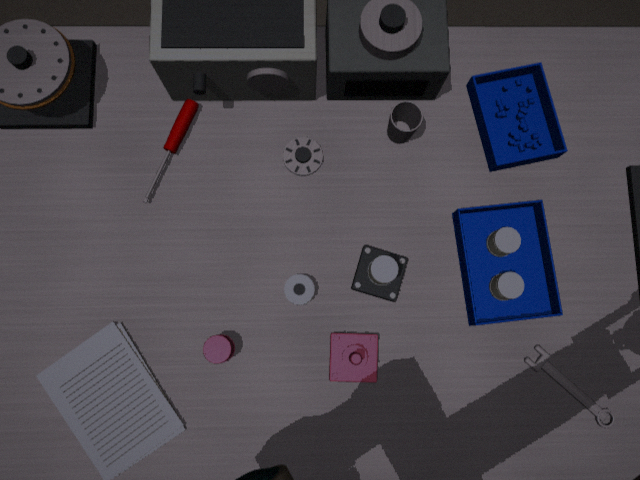

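View pics/fs.png

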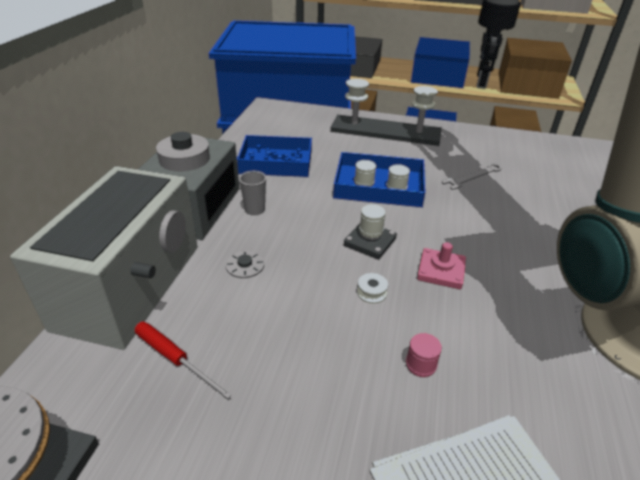

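The pictures show one roller seated on the dark gauge (top view (384,269)), two upright in the empty bin ((507,240), (510,285)), and everything else where it was. Handing in.

```bash
python3 -c "
from rig import env
print(env.sign_off(), env.state()['time'])"
```

```text
the job is handed in; nothing more can be done
the job is handed in; nothing more can be done
```

The good roller is on the gauge pin, fully home, and the two faulty ones stand upright in the empty blue bin. I handed the job in at about 22 s, with the gripper clear of everything.

- **First roller (near the pulley):** it stopped about 12 mm short of the seat, and pushing on met the spring. I went up to 9.6 N, a sink of roughly 2–3 mm, then put it in the bin as faulty.
- **Second roller:** it slid down freely to the seat and met it at the expected height with a light 3.6 N push. I left it there.
- **Third roller:** I did not try it on the pin, because only one of the three can fit. It went straight into the bin.

**Last checks:**
- **Good roller:** from two views its top measured 0.078 m, which matches the 30 mm seat plus the 48 mm roller.
- **Binned rollers:** their tops measured about 0.0505 m against an expected 0.052 m.
- **Other things:** the bystanders and the pink look-alikes look unmoved in the pictures.

The two cameras disagreed by about 1–2 mm throughout, within their stated accuracy. I corrected the alignment over the pin from the side view.

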